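# Set the lamp iris to the red dot and switch the lamp on

### The job

On the microscope lamp base, push the iris lever round by its upright post, gently and without gripping it, until its pointer points at the red dot. Take the fingers off it, and only then press the green lamp button down with a fingertip and let it come up again. Leave everything else on the bench where it stands.

Things in the scene. Friction and masses are not known exactly. Their poses are not given: they have to be found in the camera images.
- lamp: Fixed white microscope lamp base: round plinth 256 mm across, 30 mm high, plus an equally high block 130 mm wide reaching 160 mm out on its +x side. Origin: centre of the round plinth's underside, on the vertical axis of the iris ring; z up. In its middle a black lens mount, 84 mm across, 69 mm high, within the black iris ring, 114 mm across, 53 mm high. White scale face around it.
- iris_lever: The iris ring with its yellow lever, a radial bar 10 mm wide, upper face 48 mm above the bench. Origin on the lamp base's axis at bench height; x radially outward along the lever, z up. Turns about the vertical axis, 2.05 rad to either side of the middle, where it points along the lamp base's -x axis. No spring: stays where it is left; light friction, about 1.5 N at the post.
- iris_post (a point): Centre of the top of the upright post on the lever, the thing to push: 80 mm from the ring's axis, top 84 mm above the bench. Black cap 14 mm across (70 to 84 mm above the bench) on an aluminium stem 10 mm across (48 to 70 mm). x radially outward along the lever, y across it (counterclockwise from above), z up.
- iris_pointer (a point): Pointed outer tip of the lever, 98 mm from the ring's axis, 45 mm above the bench. Axes as for the post: it points along x.
- red_dot: The mark to set: red round dot, 14 mm across, 4 mm high, fixed on the scale face on the left or right side of the lamp base; origin: centre of its underside, 31 mm above the bench, 110 to 115 mm from the ring's axis (beyond the pointer's tip, so the lever passes it freely).
- blue_dot: Blue round dot of the same size, on the other side of the scale: not the mark to set.
- lamp_button (a joint): Travel (m) of the green push button on the lamp base: 0 out, 0.006 fully down; spring return, fully down takes 4 N.
- lamp_button_top (a point): Centre of the top of the green push button (26 mm across) when out, on the lamp base's +x side, 115 mm from the ring's axis; pressed straight down. It stands in a low black housing.
- dish: Bystander, loose: a flat round closed clear culture dish, 90 mm across, 16 mm high; origin at the centre of its underside.
- objective: Bystander, loose: a small steel microscope objective with a yellow band, 35 mm across, 45 mm high, standing upright; origin at the centre of its underside.
- reagent: Bystander, loose: an amber bottle, 60 mm across, 130 mm high; origin at the centre of its underside.
- slide_box: Bystander, loose: a flat blue slide box, 90 x 170 x 30 mm; origin at the centre of its underside.
- jar: Bystander, loose: an open glass jar, about 64 mm across, 75 mm high; origin at the centre of its underside.
- tip_box: Bystander, loose: a box with an orange lid, 70 x 100 x 61 mm; origin at the centre of its underside.

How it is judged:
By the outcome, as a careful person would: the job done as asked, in the order asked, and still so for the second after the job is handed in, with the robot touching nothing.
It also fails if it takes over 48 s, if anything falls off the work surface, if the arm or the gripper's body presses on something with over 40 N, if the wrist force passes 120 N, or if a joint passes its speed limit or range.

### The arm

A 6-joint arm with a two-finger parallel gripper is mounted at the origin on the work surface. World frame = base frame: x ahead of the robot, y to its left, z up, the work surface at z = 0. Lengths are in mm, angles in rad, forces in N, time in s.
With the tool pointing down it reaches from about 275 to 1000 mm from the base axis. Payload 8.4 kg.
Tool frame: the origin (TCP) lies at the very end of the fingers, on their centre line; the grasp point (between the pads) lies r.hold_point_z behind it (r.hold_point_z is the distance from the TCP to the grasp point, in mm); x points along the fingers, z is the direction in which the jaws open and shut, and the axes are right-handed (so a half turn about x gives the same grasp; the last joint's range is limited). The gripper opens to 85 mm and grips with 20 to 120 N. Pads are 22 mm wide; open, the fingers measure 114 mm over their backs; the gripper's body (76 mm by 85 mm) begins 54 mm behind the grasp point. The pads swing forward as they close: fully open they stand 13 mm farther back than shut.
Start: joints at [-1.257, 0.353, 1.633, -0, 1.155, -0.002], TCP at [194.109, -594.096, 231.281] pointing down, gripper open.
Joint ranges: [-2.63, 2.63], [-0.92, 2.1], [0.06, 2.66], [-1.3, 4.44], [0, 2.69], [-3.02, 3.02]. Speed limits (rad/s): [2.22, 2.22, 2.79, 3.14, 3.14, 3.14].

### API

Orientations are given as [roll, pitch, yaw] about the fixed x, y, z axes, in that order (R = Rz(yaw) Ry(pitch) Rx(roll)).
In Python, from rig import r gives the robot as it stands.
- The arm moves only by the tool jog_arm, never from a script. Its argument "series" is a list of rows, each a list of 7 numbers: the turn, a rotation vector about the tool's x, y, z in degrees, then the shift along the tool's x, y, z in cm, then the opening, from 0 (shut) to 1 (fully open). In form: [[wx, wy, wz, tx, ty, tz, fingers], ...]. A call has 1 to 20 rows; each row shifts and turns the commanded pose from where the row before left it, along the tool's axes as they then stand; what a row does not reach is not made up. A row lasts 1/10 s, in which the tool goes at most 50 mm and 8.59 degrees, less where a joint would pass 70% of its speed; a pose out of reach is approached as far as the arm can. A call with a gripper value outside its range is refused whole. The fingers move at their own pace and stop on an object; "force" is the grip in N (left out, the last holds). Time passes only in rows, so rows that do not move let the fingers close. It gives the time, the measured TCP pose, the force and the opening at its end, in the units of the state.
- r.sense(): the state, without advancing time (a new reading comes with each control period).
- r.grab_frame(name): name is "scene" or "side" or "wrist"; returns (picture, depth): 400x640x3 uint8, red, green, blue; 400x640 float32, mm along the optical axis (not along the pixel's ray), 0 where there is no reading.
- r.get_calibration(name): a dict with "mtx" (3x3 intrinsics, pixels), "position" and "rotation" of the camera in the world; the wrist camera has in their place "mount" (4x4, takes a point from camera to tool coordinates, whose origin is the TCP and whose axes are the tool frame's). Camera axes: x right, y down, z forward; pixel columns grow to the right and rows downward; lengths in mm; the calibration is good to about 2 mm. A picture is of the moment at which its call begins: read the wrist's pose just before it. get_calibration takes no time and is no camera call.
- r.sign_off(): hands the job in, once; it reports no verdict.
The state is a dict: "clock": time; "qpos": joint angles; "qvel": joint speeds; "joint_efforts": joint torques, N m; "eef_pos": TCP position; "tcp_rot": TCP orientation; "contact_force": force on the tool from outside, world axes, zero at the start; "wrist_torque": the same for the moment, N m; "opening": opening from 0.0 (shut) to 1.0 (fully open).
Only numpy, scipy, OpenCV 4.12 (cv2) and the standard library are available. Lean on these libraries where they do the work, as an engineer would, in place of code of your own. Each camera call takes 0.05 s, during which the arm holds its last target.

## Working session

There is one attempt and no reset: what is moved stays moved. The work goes in short steps, Python scripts to look and compute and a tool call to move; the robot and the scene stay as the last step left them, time stands still between calls to the robot, and variables do not carry over. Pictures are saved under pics/ and viewed, and the job is handed in when it is done.

Besides the shell and the picture viewer there is one more tool, called after ">>>" as name(argument=value, ...), one argument or row to a line, values as JSON. jog_arm: Moves the arm, as the interface text tells. Its arguments: {"type":"object","properties":{"series":{"type":"array"},"force":{"type":"number"}},"required":["series"]}

```bash
mkdir -p pics; ls
python3 - <<'E'
from rig import r
import cv2,numpy as np,pickle
s=r.sense();print(s, r.hold_point_z)
D={}
for n in ["scene","side"]:
    p,d=r.grab_frame(n);D[n]=(p,d,r.get_calibration(n))
    cv2.imwrite(f"pics/{n}0.png",p[:,:,::-1]);print(n,D[n][2])
pickle.dump(D,open("f0.pkl","wb"))
E
```

```text
pics
{'clock': 0.0, 'qpos': array([-1.25739747e+00,  3.53665429e-01,  1.63412447e+00,  1.04367561e-05,
        1.15519381e+00, -2.40475783e-03]), 'qvel': array([-1.73287064e-03, -9.56925638e-04,  9.14401653e-05, -1.91072888e-03,
       -1.16357465e-03, -1.14268035e-04]), 'joint_efforts': array([-7.87403078e-04, -6.05256701e+01, -3.42058110e+01,  9.77515924e-05,
        9.65032697e-03, -2.02309320e-05]), 'eef_pos': array([ 193.96835267, -593.64531145,  230.55501929]), 'tcp_rot': array([3.13232816, 1.56940524, 1.87733123]), 'contact_force': array([-0.29292793,  0.51565782,  0.51587717]), 'wrist_torque': array([-0.04077651, -0.03362784,  0.0420399 ]), 'opening': 1.0021938193937128} 18.700000000000003
scene {'mtx': array([[376.26115371,   0.        , 317.62565569],
       [  0.        , 376.26115371, 192.56924171],
       [  0.        ,   0.        ,   1.        ]]), 'position': array([1009.66011721,  720.04738379,  735.84963113]), 'rotation': array([-2.23105885, -0.01188378,  2.64527725])}
side {'mtx': array([[403.53645086,   0.        , 312.75614326],
       [  0.        , 403.53645086, 201.42729701],
       [  0.        ,   0.        ,   1.        ]]), 'position': array([  514.34542923, -1026.47208112,  1158.76316373]), 'rotation': array([-2.37618951, -0.01288951, -0.07557956])}
```

View pics/scene0.png

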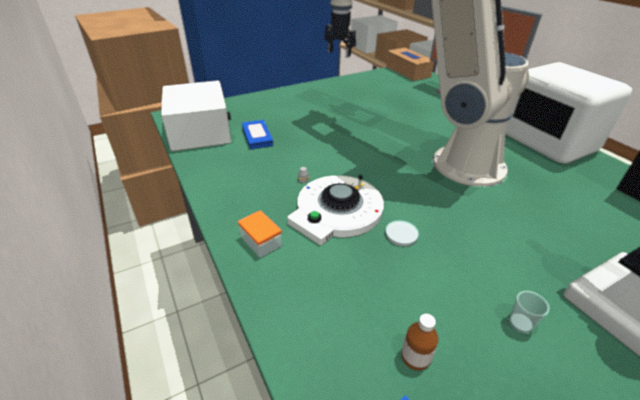

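View pics/side0.png

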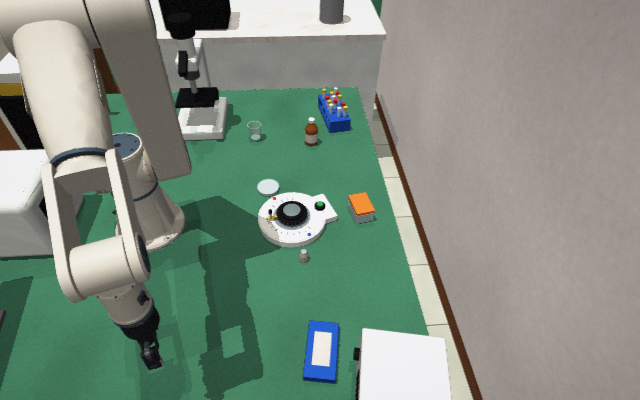

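```bash
cat > h.py <<'E'
import numpy as np,cv2
from scipy.spatial.transform import Rotation as R
def Rm(rpy): return R.from_euler('xyz',rpy).as_matrix()
def px2w(cal,u,v,z):
    K=cal['mtx'];M=Rm(cal['rotation']);d=M@np.linalg.inv(K)@[u,v,1];p=np.array(cal['position'])
    return p+d*(z-p[2])/d[2]
def pxd(cal,u,v,dep):
    return Rm(cal['rotation'])@(np.linalg.inv(cal['mtx'])@[u,v,1]*dep)+cal['position']
def w2px(cal,P):
    c=Rm(cal['rotation']).T@(np.array(P)-cal['position']);q=cal['mtx']@c;return q[:2]/q[2]
E
python3 - <<'E'
import pickle,cv2
D=pickle.load(open("f0.pkl","rb"))
p=D['scene'][0][165:250,280:395,::-1];cv2.imwrite("pics/sc.png",cv2.resize(p,None,fx=6.5,fy=6.5,interpolation=cv2.INTER_CUBIC))
p=D['side'][0][180:265,250:350,::-1];cv2.imwrite("pics/si.png",cv2.resize(p,None,fx=7,fy=7,interpolation=cv2.INTER_CUBIC))
E
```

```text
(no output)
```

View pics/sc.png

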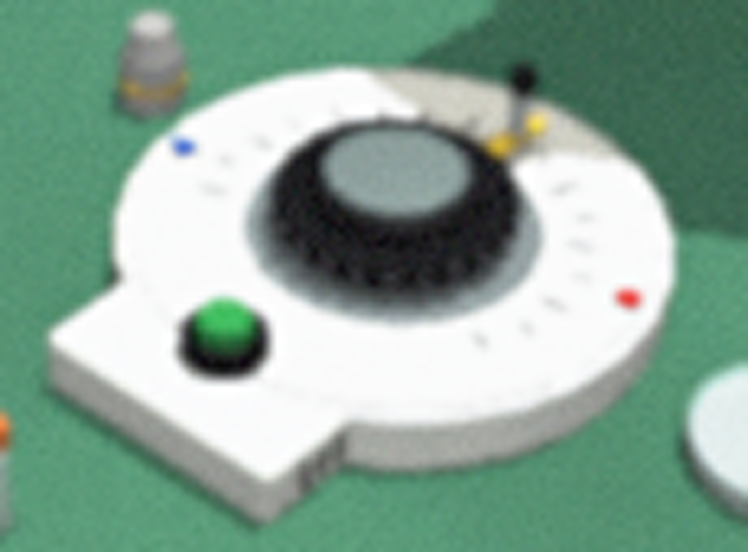

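View pics/si.png

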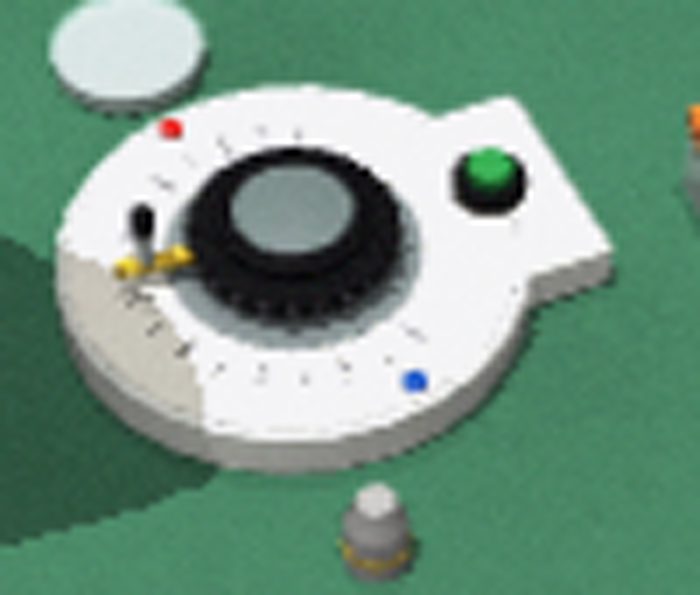

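Run:
```python
import pickle,numpy as np
from h import *
D=pickle.load(open("f0.pkl","rb"))
pts={'red':((628,299),(171,128),35),'blue':((183,147),(415,380),35),'lens':((397,172),(293,210),69),'cap':((523,80),(142,220),77),'tip':((538,125),(122,268),45),'button':((225,318),(489,164),None),'obj':((153,25),(376,498),45)}
for n,(a,b,z) in pts.items():
    out=[]
    pa=(280+(a[0]+.5)/6.5-.5,165+(a[1]+.5)/6.5-.5);pb=(250+(b[0]+.5)/7-.5,180+(b[1]+.5)/7-.5)
    for c,p in(('scene',pa),('side',pb)):
        cal=D[c][2]
        if z: out.append(px2w(cal,*p,z).round(1))
        out.append(pxd(cal,*p,D[c][1][int(p[1]+.5),int(p[0]+.5)]).round(1))
    # triangulate
    A=[];B=[]
    for c,p in(('scene',pa),('side',pb)):
        cal=D[c][2];d=Rm(cal['rotation'])@np.linalg.inv(cal['mtx'])@[*p,1];d/=np.linalg.norm(d);Q=np.eye(3)-np.outer(d,d);A.append(Q);B.append(Q@cal['position'])
    print(n,np.linalg.solve(sum(A),sum(B)).round(1),out)
```

```text
red [461.5  80.   32.6] [array([463.6,  82.1,  35. ]), array([464.5,  83.2,  36.1]), array([461.3,  77.9,  35. ]), array([461.3,  78.7,  34.2])]
blue [ 585.  -109.7   33.3] [array([ 586.7, -107.7,   35. ]), array([ 586.7, -107.8,   34.9]), array([ 584.2, -110.7,   35. ]), array([ 584.1, -112.3,   36.9])]
lens [526.2 -13.8  62.5] [array([530.9,  -6.8,  69. ]), array([531.3,  -6.2,  69.5]), array([526.1, -19.8,  69. ]), array([526.2, -15.8,  64.7])]
cap [448.2 -30.2  77.7] [array([448.2, -31. ,  77. ]), array([452.6, -25. ,  82.2]), array([447.7, -29.3,  77. ]), array([448.3, -37. ,  85.4])]
tip [435.1 -33.3  45. ] [array([435. , -33.3,  45. ]), array([439.9, -26.9,  50.8]), array([435.2, -33.3,  45. ]), array([435.1, -32. ,  43.5])]
button [634.3  25.3  49.2] [array([637.8,  30.6,  54.5]), array([633.4,  22.3,  52.8])]
obj [ 559.7 -192.4   45.6] [array([ 559.6, -193.2,   45. ]), array([ 560.3, -191.7,   46.1]), array([ 559.4, -191.8,   45. ]), array([ 559.4, -191.9,   45.2])]
```

Run:
```python
from rig import r
from h import *
s=r.sense();M=Rm(s['tcp_rot']);print(M.round(3))
print(r.get_calibration('wrist'))
C=np.array([526.2,-13.8])
for a in (212,200,160,137,124.6):
    t=np.radians(a);print(a,(C+80*np.array([np.cos(t),np.sin(t)])).round(1))
```

```text
[[-0.     0.951  0.311]
 [ 0.001  0.311 -0.951]
 [-1.    -0.    -0.001]]
{'mtx': array([[290.42994177,   0.        , 318.31710557],
       [  0.        , 290.42994177, 195.57712063],
       [  0.        ,   0.        ,   1.        ]]), 'mount': array([[-2.45312427e-04, -2.85717995e-01,  9.58313710e-01,
        -1.42084952e+02],
       [ 7.29065185e-04, -9.58313536e-01, -2.85717756e-01,
         7.25100999e+01],
       [ 9.99999704e-01,  6.28583046e-04,  4.43393262e-04,
        -1.24947066e+00],
       [ 0.00000000e+00,  0.00000000e+00,  0.00000000e+00,
         1.00000000e+00]])}
212 [458.4 -56.2]
200 [451.  -41.2]
160 [451.   13.6]
137 [467.7  40.8]
124.6 [480.8  52.1]
```

>>> jog_arm(
  series=[
    [0,0,0,0.35,2.09,-2.14,0],
    [0,0,0,0.35,2.09,-2.14,0],
    [0,0,0,0.35,2.09,-2.14,0],
    [0,0,0,0.35,2.09,-2.14,0],
    [0,0,0,0.35,2.09,-2.14,0],
    [0,0,0,0.35,2.09,-2.14,0],
    [0,0,0,0.35,2.09,-2.14,0],
    [0,0,0,0.35,2.09,-2.14,0],
    [0,0,0,0.35,2.09,-2.14,0],
    [0,0,0,0.35,2.09,-2.14,0],
    [0,0,0,0.35,2.09,-2.14,0],
    [0,0,0,0.35,2.09,-2.14,0],
    [0,0,0,0.35,2.09,-2.14,0],
    [0,0,0,0.35,2.09,-2.14,0],
    [0,0,0,0.35,2.09,-2.14,0],
    [0,0,0,0.35,2.09,-2.14,0],
    [0,0,0,0.35,2.09,-2.14,0],
    [0,0,0,0.35,2.09,-2.14,0],
    [0,0,0,0.35,2.09,-2.14,0],
    [0,0,0,0.35,2.09,-2.14,0],
  ],
)

```text
clock: 2.1
eef_pos: [458.7, -56.2, 161.0]
tcp_rot: [-1.905, 1.57, 3.124]
contact_force: [0.4, -0.6, -0.0]
opening: -0.0
```

>>> jog_arm(
  series=[
    [-8,0,0,0,0,0,0],
    [-8,0,0,0,0,0,0],
    [-8,0,0,0,0,0,0],
    [-8,0,0,0,0,0,0],
    [-8,0,0,0,0,0,0],
    [-8,0,0,0,0,0,0],
    [-8,0,0,0,0,0,0],
    [-8,0,0,0,0,0,0],
    [-8,0,0,0,0,0,0],
    [-8,0,0,0,0,0,0],
    [-8,0,0,0,0,0,0],
    [-8,0,0,0,0,0,0],
    [-8,0,0,0,0,0,0],
    [0,0,0,0,0,0,0],
    [0,0,0,0,0,0,0],
  ],
)

```text
clock: 3.6
eef_pos: [458.4, -57.4, 161.2]
tcp_rot: [2.466, 1.57, 3.022]
contact_force: [0.2, 0.4, -0.2]
opening: -0.003
```

Run:
```python
from rig import r
from h import *
import pickle
s=r.sense();p,d=r.grab_frame('wrist');pickle.dump((s,p,d),open('w1.pkl','wb'))
cv2.imwrite('pics/w1.png',p[:,:,::-1]);print(s['clock'],s['eef_pos'],Rm(s['tcp_rot']).round(3),s['qpos'],s['opening'],s['contact_force'])
```

```text
3.6 [458.37555029 -57.42612124 161.15799615] [[-0.    -0.528  0.849]
 [ 0.     0.849  0.528]
 [-1.     0.    -0.   ]] [-1.27877714e-01  1.88347726e-01  2.03939906e+00 -3.06367819e-06
  9.14142927e-01 -6.83879994e-01] -0.0028157488757127778 [ 0.16148459  0.36609832 -0.18067419]
```

View pics/w1.png

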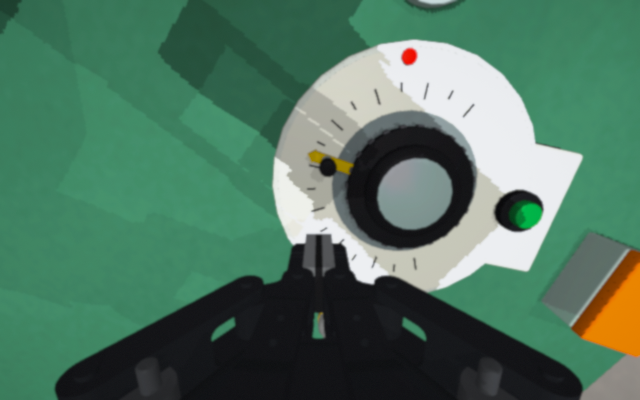

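```bash
cat >> h.py <<'E'
def wcal(r,s):
    c=r.get_calibration('wrist');m=np.array(c['mount']);M=Rm(s['tcp_rot'])
    return dict(mtx=c['mtx'],position=M@m[:3,3]+s['eef_pos'],rotation=R.from_matrix(M@m[:3,:3]).as_euler('xyz'))
E
python3 - <<'E'
from rig import r
from h import *
import pickle
s,p,d=pickle.load(open('w1.pkl','rb'));c=wcal(r,s)
for n,u,v,z in(('red',409,57,35),('cap',328,167,84),('tip',311,157,46),('button',526,214,50),('lens',414.5,193.5,69)):
    print(n,px2w(c,u,v,z).round(1),pxd(c,u,v,d[int(v),int(u)]).round(1))
# fit: dark ring/plinth rim points? 
q=cv2.resize(p[20:290,250:600,::-1],None,fx=2.2,fy=2.2,interpolation=cv2.INTER_CUBIC);cv2.imwrite('pics/w1c.png',q)
E
```

```text
red [462.1  81.5  35. ] [462.2  81.7  34.5]
cap [448.2 -26.8  84. ] [448.3 -26.9  83.2]
tip [435.5 -32.8  46. ] [435.4 -32.5  47.6]
button [632.3  28.   50. ] [631.7  27.9  50.8]
lens [523.9  -9.6  69. ] [524.4  -9.7  67.8]
```

View pics/w1c.png

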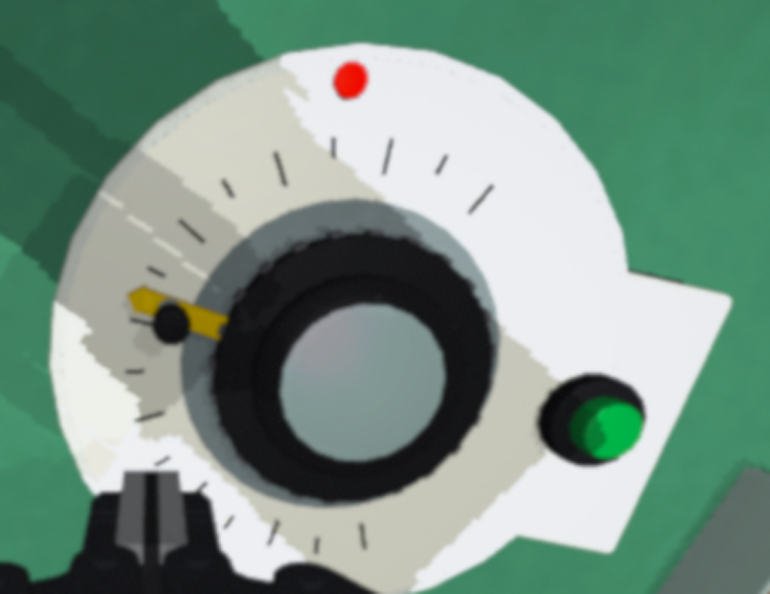

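Run:
```python
import numpy as np
from scipy.optimize import least_squares
P=np.array([[462.1,81.5],[585.7,-109.2],[448.2,-27.5],[435.3,-33],[633,27]]);rad=[112.5,112.5,80,98,115]
w=1/np.array([2.5,2.5,1.5,2,2])
f=lambda c:(np.linalg.norm(P-c,axis=1)-rad)*w
o=least_squares(f,[526,-12]);c=o.x;print(c,f(c)/w)
print(np.degrees(np.arctan2(*(P-c).T[::-1]))%360)
for a in (137,125,213):
    t=np.radians(a);print(a,(c+80*np.array([np.cos(t),np.sin(t)])).round(1))
```

```text
[527.30628366 -11.92517399] [ 1.43034084  0.95579704  0.62492989 -3.61088768 -2.36638671]
[124.91319015 300.97623702 191.13820803 192.90152304  20.2178827 ]
137 [468.8  42.6]
125 [481.4  53.6]
213 [460.2 -55.5]
```

>>> jog_arm(
  series=[
    [0,0,0,2.5,0,0,0],
    [0,0,0,2.5,0,0,0],
    [0,0,0,2.5,0,0,0],
    [0,0,0,2.6,0,0,0],
    [0,0,0,0,0,0,0],
    [2,0,0,0,0.283,0.005,0],
    [2,0,0,0,0.283,0.005,0],
    [2,0,0,0,0.283,0.005,0],
    [2,0,0,0,0.283,0.005,0],
    [2,0,0,0,0.283,0.005,0],
    [2,0,0,0,0.283,0.005,0],
    [2,0,0,0,0.283,0.005,0],
    [2,0,0,0,0.283,0.005,0],
    [2,0,0,0,0.283,0.005,0],
    [2,0,0,0,0.283,0.005,0],
    [0,0,0,0,0,0,0],
  ],
)

```text
clock: 5.25
eef_pos: [448.4, -31.3, 61.4]
tcp_rot: [-0.301, 1.57, -0.092]
contact_force: [-0.2, -0.0, -0.6]
opening: -0.003
```

```bash
cat > st.py <<'E'
from rig import r
from h import *
import sys
s=r.sense();C=np.array([526.8,-12]);e=s['eef_pos'];v=e[:2]-C;M=Rm(s['tcp_rot'])
print('t',s['clock'],'p',e.round(1),'rad',np.linalg.norm(v).round(1),'ang',(np.degrees(np.arctan2(v[1],v[0]))%360).round(1),'zhead',np.degrees(np.arctan2(M[1,2],M[0,2])).round(1),'F',s['contact_force'].round(1))
n=sys.argv[1];p,d=r.grab_frame('wrist');import pickle;pickle.dump((s,p,d),open(n+'.pkl','wb'))
cv2.imwrite(f'pics/{n}.png',p[:,:,::-1])
E
python3 st.py w2
```

```text
t 5.25 p [448.4 -31.3  61.4] rad 80.7 ang 193.8 zhead 12.0 F [-0.2 -0.  -0.6]
```

View pics/w2.png

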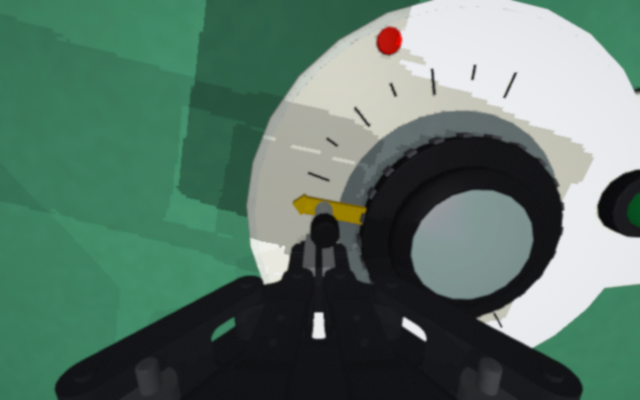

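>>> jog_arm(
  series=[
    [2,0,0,0,0.283,0.005,0],
    [2,0,0,0,0.283,0.005,0],
    [2,0,0,0,0.283,0.005,0],
    [2,0,0,0,0.283,0.005,0],
    [2,0,0,0,0.283,0.005,0],
    [2,0,0,0,0.283,0.005,0],
    [2,0,0,0,0.283,0.005,0],
    [2,0,0,0,0.283,0.005,0],
    [2,0,0,0,0.283,0.005,0],
    [2,0,0,0,0.283,0.005,0],
    [2,0,0,0,0.283,0.005,0],
    [2,0,0,0,0.283,0.005,0],
    [2,0,0,0,0.283,0.005,0],
    [2,0,0,0,0.283,0.005,0],
    [0,0,0,0,0,0,0],
  ],
)

```text
clock: 6.8
eef_pos: [449.5, 7.9, 60.7]
tcp_rot: [0.389, 1.57, 0.112]
contact_force: [0.3, 0.8, -0.4]
opening: 0.002
```

```bash
python3 st.py w3
```

```text
t 6.8 p [449.5   7.9  60.7] rad 79.9 ang 165.5 zhead -15.9 F [ 0.3  0.8 -0.4]
```

View pics/w3.png

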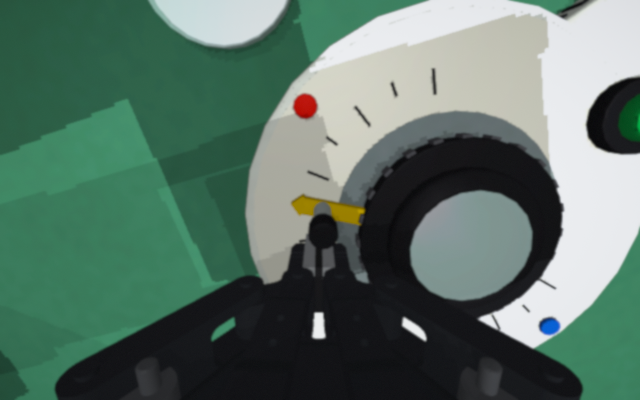

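```bash
cat > m.py <<'E'
from rig import r
from h import *
import pickle,sys
n=sys.argv[1];s,p,d=pickle.load(open(n+'.pkl','rb'));c=wcal(r,s);C=np.array([526.8,-12])
for a in sys.argv[2:]:
    u,v,z=map(float,a.split(','));w=px2w(c,u,v,z);q=w[:2]-C
    print(a,w.round(1),pxd(c,u,v,d[int(v+.5),int(u+.5)]).round(1),'rad',np.linalg.norm(q).round(1),'ang',(np.degrees(np.arctan2(q[1],q[0]))%360).round(1))
E
python3 m.py w3 292,204,45 305,105,35 322,228,84 549,326,35
python3 m.py w2 292,204,45 389,41,35
```

```text
292,204,45 [440.1  33.   45. ] [440.5  33.7  47.4] rad 97.7 ang 152.6
305,105,35 [462.3  83.   35. ] [462.3  83.1  33.1] rad 114.8 ang 124.2
322,228,84 [456.6  30.1  84. ] [456.4  29.4  82.3] rad 81.9 ang 149.1
549,326,35 [ 583.8 -104.4   35. ] [ 584.5 -105.4   34.1] rad 108.6 ang 301.7
292,204,45 [428.4 -13.7  45. ] [428.1 -18.7  30.5] rad 98.4 ang 181.0
389,41,35 [461.3  81.6  35. ] [461.3  81.6  35. ] rad 114.2 ang 125.0
```

>>> jog_arm(
  series=[
    [2,0,0,0,0.283,0.005,0],
    [2,0,0,0,0.283,0.005,0],
    [2,0,0,0,0.283,0.005,0],
    [2,0,0,0,0.283,0.005,0],
    [2,0,0,0,0.283,0.005,0],
    [2,0,0,0,0.283,0.005,0],
    [2,0,0,0,0.283,0.005,0],
    [2,0,0,0,0.283,0.005,0],
    [2,0,0,0,0.283,0.005,0],
    [2,0,0,0,0.283,0.005,0],
    [2,0,0,0,0.283,0.005,0],
    [1,0,0,0,0.141,0.001,0],
    [1,0,0,0,0.141,0.001,0],
    [1,0,0,0,0.141,0.001,0],
    [0,0,0,0,0,0,0],
    [0,0,0,0,0,0,0],
  ],
)

```text
clock: 8.45
eef_pos: [466.1, 38.7, 60.3]
tcp_rot: [0.911, 1.57, 0.197]
contact_force: [-0.5, -0.8, -0.4]
opening: -0.002
```

```bash
python3 st.py w4
python3 - <<'E'
import cv2
p=cv2.imread('pics/w4.png');cv2.imwrite('pics/w4c.png',cv2.resize(p[120:280,230:430],None,fx=3.5,fy=3.5,interpolation=cv2.INTER_CUBIC))
E
```

```text
t 8.45 p [466.1  38.7  60.3] rad 79.1 ang 140.1 zhead -40.9 F [-0.5 -0.8 -0.4]
```

View pics/w4.png

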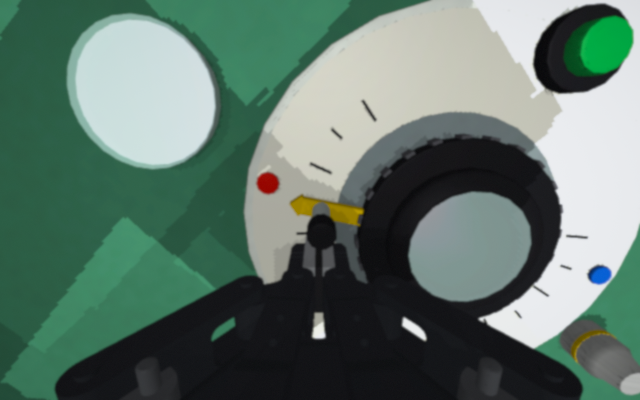

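View pics/w4c.png

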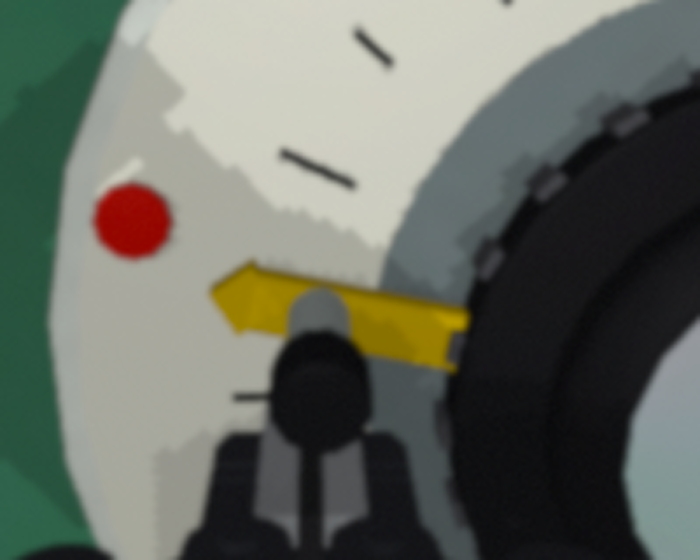

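```bash
python3 m.py w4 290,203.6,48 268,183,35 361.8,217.7,48 322,228,84 302,150,0
python3 - <<'E'
from rig import r
from h import *
import pickle
s,p,d=pickle.load(open('w4.pkl','rb'));c=wcal(r,s)
def w(a,b,z=48): return px2w(c,230+(a+.5)/3.5-.5,120+(b+.5)/3.5-.5,z)[:2]
red=w(133,220,35)
for a,b in (((252,266),(462,314)),((240,330),(452,369)),((212,292),(457,341))):
    A,B=w(*a),w(*b);d=A-B;print(A,B,np.degrees(np.arctan2(d[1],d[0])))
    # perpendicular offset of red from that line (ccw positive)
    n=np.array([-d[1],d[0]])/np.linalg.norm(d);print('red off',(red-B)@n)
print(red)
E
```

```text
290,203.6,48 [468.   66.8  48. ] [467.6  66.6  46.7] rad 98.3 ang 126.7
268,183,35 [463.   82.5  35. ] [462.9  82.5  34.7] rad 114.0 ang 124.0
361.8,217.7,48 [493.1  33.9  48. ] [493.4  34.8  50.3] rad 56.9 ang 126.3
322,228,84 [481.5  55.8  84. ] [481.4  55.6  83.6] rad 81.5 ang 123.8
302,150,0 [486.7  81.5   0. ] [490.7  83.6  31. ] rad 101.8 ang 113.2
[475.98398755  66.00234742] [496.16093619  37.90498823] 125.68244361709166
red off 0.702479395803726
[467.32733032  59.2228305 ] [489.00687469  31.50874743] 128.03455507595694
red off -11.165123939416528
[468.2626052   66.94922695] [492.66726773  34.80100942] 127.20320814858866
red off -5.438908268205981
[463.02599565  82.84263151]
```

>>> jog_arm(
  series=[
    [0.9,0,0,0,0.127,0,0],
    [0.9,0,0,0,0.127,0,0],
    [0.7,0,0,0,0.1,0,0],
    [0,0,0,0,0,0,0],
    [0,0,0,0,0,0,0],
    [0,0,0,0,-0.4,0,0],
    [0,0,0,0,-0.8,0,0],
    [0,0,0,0,-0.8,0,0],
    [0,0,0,-2,-0.5,0,0],
    [0,0,0,-3,0,0,0],
    [0,0,0,-3,0,0,0],
    [0,0,0,0,0,0,0],
    [0,0,0,0,0,0,0],
  ],
)

```text
clock: 9.8
eef_pos: [451.1, 22.9, 140.7]
tcp_rot: [0.799, 1.569, 0.041]
contact_force: [-0.6, -0.1, -0.1]
opening: 0.003
```

```bash
python3 st.py w5
python3 - <<'E'
from rig import r
import cv2,pickle
D={}
for n in('scene','side'):
    p,d=r.grab_frame(n);D[n]=(p,d,r.get_calibration(n));cv2.imwrite(f'pics/{n}5.png',p[:,:,::-1])
pickle.dump(D,open('f5.pkl','wb'))
E
```

```text
t 9.8 p [451.1  22.9 140.7] rad 83.3 ang 155.3 zhead -43.4 F [-0.6 -0.1 -0.1]
```

View pics/w5.png

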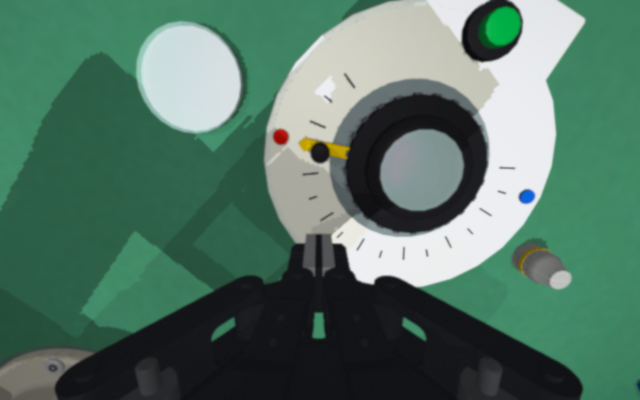

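Run:
```python
import cv2,pickle
p=cv2.imread('pics/w5.png');cv2.imwrite('pics/w5c.png',cv2.resize(p[110:180,260:370],None,fx=7,fy=7,interpolation=cv2.INTER_CUBIC))
p=cv2.imread('pics/scene5.png');cv2.imwrite('pics/sc5.png',cv2.resize(p[165:250,280:395],None,fx=6.5,fy=6.5,interpolation=cv2.INTER_CUBIC))
```

```text
(no output)
```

View pics/w5c.png

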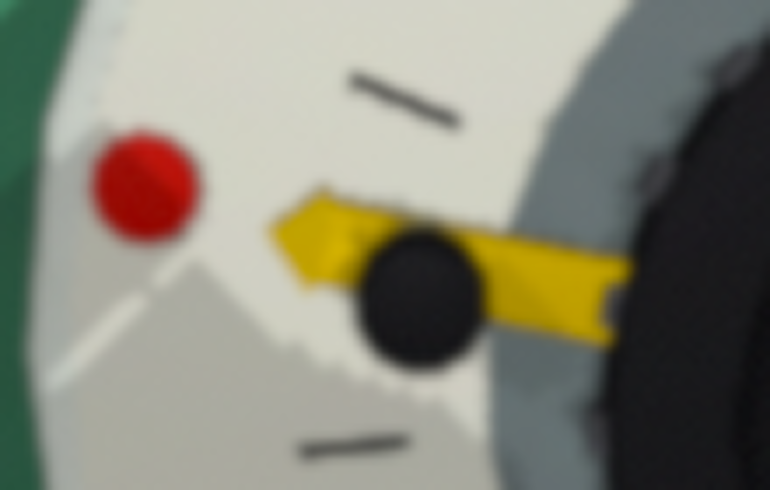

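View pics/sc5.png

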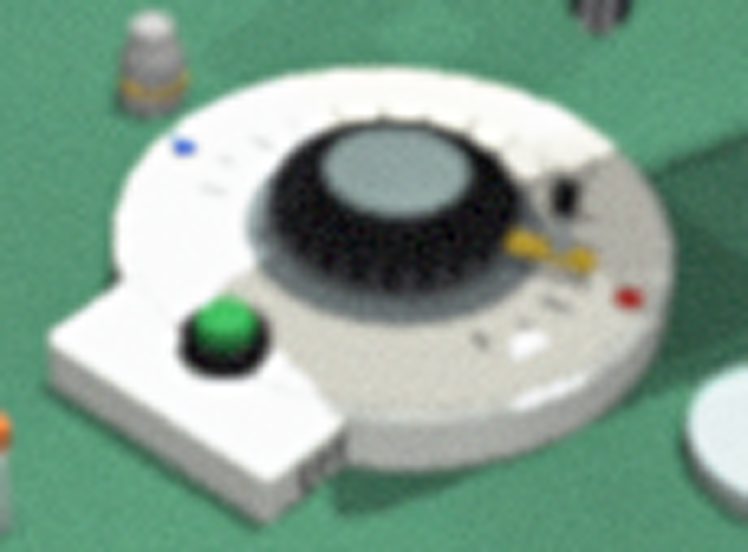

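```bash
cat > m5.py <<'E'
from rig import r
from h import *
import pickle,sys
s,p,d=pickle.load(open('w5.pkl','rb'));c=wcal(r,s)
def w(a,b,z=48): return px2w(c,260+(a+.5)/7-.5,110+(b+.5)/7-.5,z)[:2]
def ang(v): return np.degrees(np.arctan2(v[1],v[0]))%360
red=w(146,187,35);tip=w(272,232,46.5);e1=w(632,262);e2=w(614,345);t1=w(322,190);t2=w(308,291);cap=w(421,298,84)
print('red',red,'tip',tip,'cap',cap,'edges',e1,e2,t1,t2)
print('edge dirs',ang(t1-e1),ang(t2-e2), ang(tip-(e1+e2)/2), 'tipshoulder', ang(tip-(t1+t2)/2))
B=(e1+e2)/2;print('tip->red dir',ang(red-tip),'B->red',ang(red-B),'B->tip',ang(tip-B),np.linalg.norm(red-tip))
for C in ([526.8,-12],[526,-13.5],[525,-10]):
    C=np.array(C);print(C,[(n,ang(q-C).round(1),np.linalg.norm(q-C).round(1)) for n,q in(('red',red),('tip',tip),('cap',cap),('B',B))])
E
python3 m5.py
```

```text
red [462.48669792  82.62884538] tip [471.13603761  68.83319165] cap [481.85818911  55.55092262] edges [498.96670472  38.05769923] [491.0809411   32.32646237] [478.76199579  68.35078833] [469.61772082  61.23229533]
edge dirs 123.70226458769555 126.59470325229631 125.37769195954154 tipshoulder 127.07424395018312
tip->red dir 122.08611651536616 B->red 124.44643005419238 B->tip 125.37769195954154 16.282848006299186
[526.8 -12. ] [('red', np.float64(124.2), np.float64(114.4)), ('tip', np.float64(124.6), np.float64(98.1)), ('cap', np.float64(123.6), np.float64(81.1)), ('B', np.float64(124.0), np.float64(56.9))]
[526.  -13.5] [('red', np.float64(123.5), np.float64(115.2)), ('tip', np.float64(123.7), np.float64(98.9)), ('cap', np.float64(122.6), np.float64(82.0)), ('B', np.float64(122.5), np.float64(57.7))]
[525 -10] [('red', np.float64(124.0), np.float64(111.7)), ('tip', np.float64(124.3), np.float64(95.5)), ('cap', np.float64(123.4), np.float64(78.5)), ('B', np.float64(123.6), np.float64(54.2))]
```

Run:
```python
import pickle
from h import *
D=pickle.load(open("f5.pkl","rb"));c=D['scene'][2]
w=lambda a,b,z:px2w(c,280+(a+.5)/6.5-.5,165+(b+.5)/6.5-.5,z)[:2]
ang=lambda v:np.degrees(np.arctan2(v[1],v[0]))%360
red=w(629,298,35);tip=w(594,262,46);cap=w(566,196,77);bl=w(183,147,35);B=w(508,243,48)
C=np.array([526.8,-12])
for n,q in(('red',red),('tip',tip),('cap',cap),('blue',bl),('B',B)):print(n,q.round(1),np.linalg.norm(q-C).round(1),ang(q-C).round(1))
print(ang(tip-B),ang(red-B))
cv2.imwrite('pics/si5.png',cv2.resize(D['side'][0][180:265,250:350,::-1],None,fx=7,fy=7,interpolation=cv2.INTER_CUBIC))
```

```text
red [462.9  81.8] 113.5 124.3
tip [470.9  64.5] 94.8 126.2
cap [480.   50.9] 78.4 126.7
blue [ 586.7 -107.7] 112.9 302.1
B [498.8  37.6] 57.0 119.4
136.16870367621468 129.16814476932606
```

View pics/si5.png

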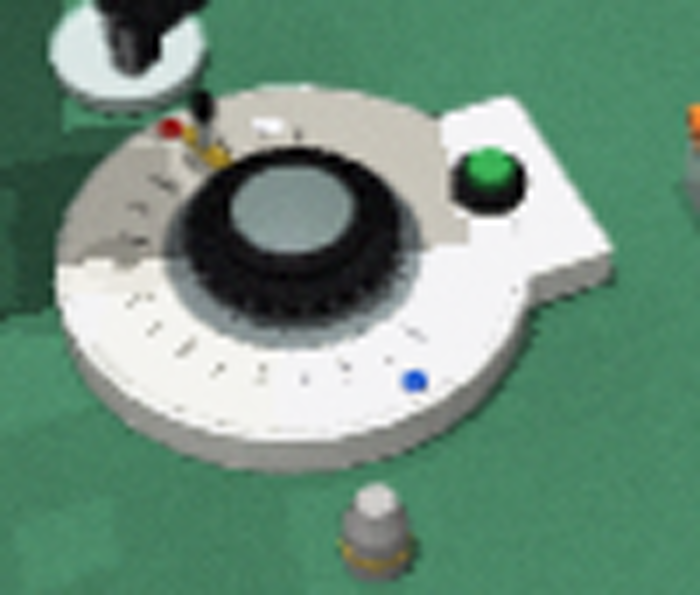

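>>> jog_arm(
  series=[
    [0,0,0,0,2.13,2.16,0],
    [0,0,0,0,2.13,2.16,0],
    [0,0,0,0,2.13,2.16,0],
    [0,0,0,0,2.13,2.16,0],
    [0,0,0,0,2.13,2.16,0],
    [0,0,0,0,2.13,2.16,0],
    [0,0,0,0,0,0,0],
    [0,0,0,0,0,0,0],
  ],
)

```text
clock: 10.75
eef_pos: [632.1, 26.9, 138.5]
tcp_rot: [-2.349, 1.568, -3.107]
contact_force: [0.1, 0.0, -0.4]
opening: -0.001
```

```bash
python3 st.py w6
```

```text
t 10.75 p [632.1  26.9 138.5] rad 112.3 ang 20.3 zhead -43.4 F [ 0.1  0.  -0.4]
```

View pics/w6.png

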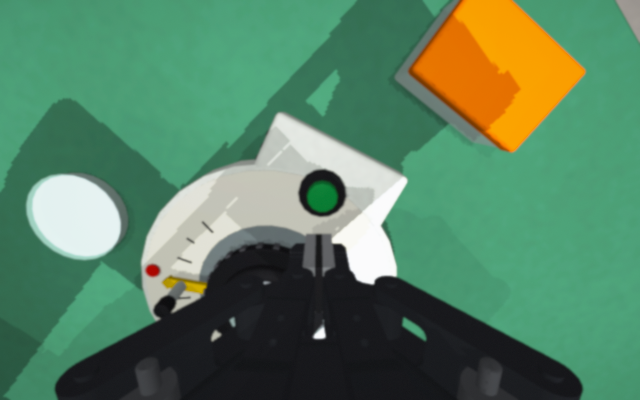

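```bash
python3 m.py w6 322,196,50 153,270,35 163,282,46
python3 - <<'E'
import cv2
p=cv2.imread('pics/w6.png');cv2.imwrite('pics/w6c.png',cv2.resize(p[225:325,130:230],None,fx=6,fy=6,interpolation=cv2.INTER_CUBIC))
cv2.imwrite('pics/w6d.png',cv2.resize(p[150:250,270:370],None,fx=6,fy=6,interpolation=cv2.INTER_CUBIC))
E
```

```text
322,196,50 [636.   28.5  50. ] [636.1  28.7  50.9] rad 116.4 ang 20.4
153,270,35 [464.7  82.1  35. ] [464.4  82.1  34.7] rad 112.7 ang 123.4
163,282,46 [471.1  68.   46. ] [471.8  68.   46.8] rad 97.5 ang 124.9
```

View pics/w6c.png

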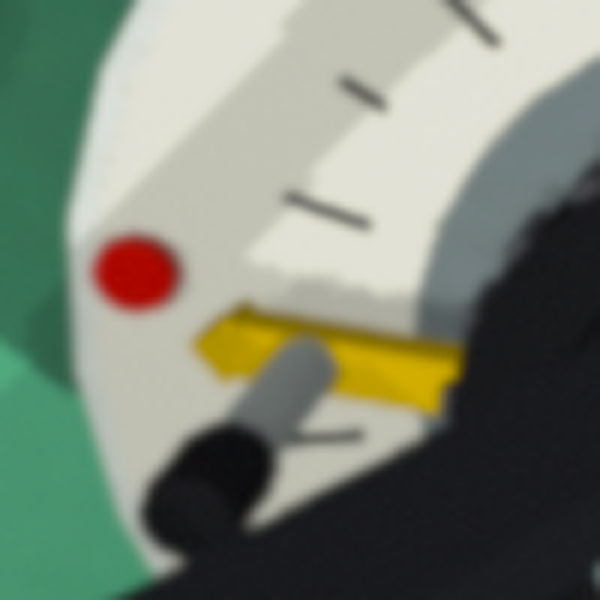

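View pics/w6d.png

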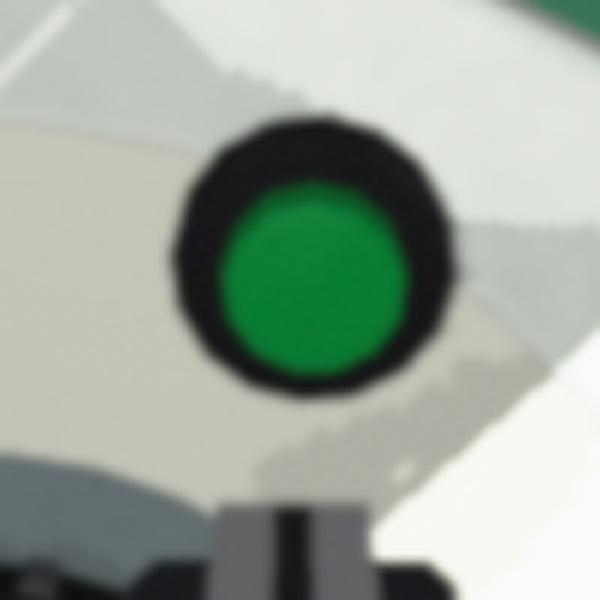

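>>> jog_arm(
  series=[
    [0,0,0,2,0.28,0.15,0],
    [0,0,0,2.5,0,0,0],
    [0,0,0,2.5,0,0,0],
    [0,0,0,1,0,0,0],
    [0,0,0,0,0,0,0],
    [0,0,0,0,0,0,0],
  ],
)

```text
clock: 11.4
eef_pos: [636.1, 28.0, 61.0]
tcp_rot: [0.841, 1.57, 0.083]
contact_force: [0.2, -0.3, 1.0]
opening: 0.0
```

```bash
python3 st.py w7;python3 - <<'E'
import cv2
p=cv2.imread('pics/w7.png');cv2.imwrite('pics/w7c.png',cv2.resize(p[180:300,250:390],None,fx=5,fy=5,interpolation=cv2.INTER_CUBIC))
E
```

```text
t 11.4 p [636.1  28.   61. ] rad 116.4 ang 20.1 zhead -43.4 F [ 0.2 -0.3  1. ]
```

View pics/w7c.png

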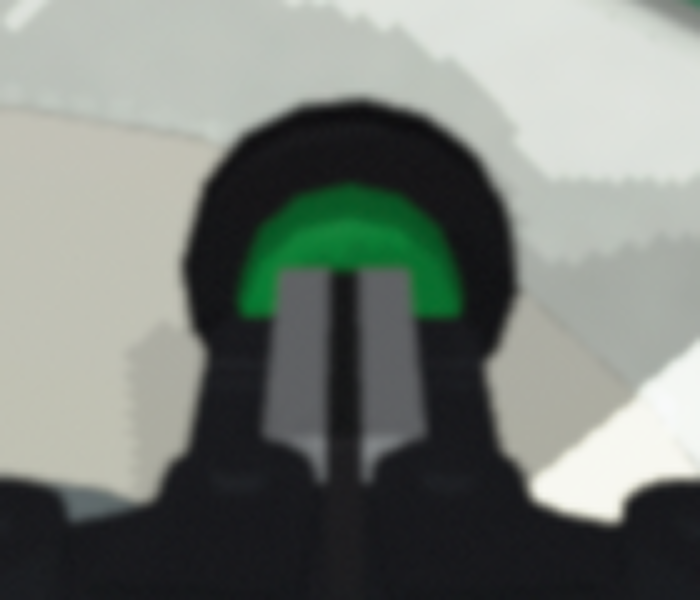

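>>> jog_arm(
  series=[
    [0,0,0,0.4,0,0,0],
    [0,0,0,0.4,0,0,0],
    [0,0,0,0.2,0,0,0],
    [0,0,0,0.1,0,0,0],
    [0,0,0,0.1,0,0,0],
    [0,0,0,0.1,0,0,0],
    [0,0,0,0.1,0,0,0],
    [0,0,0,0,0,0,0],
  ],
)

```text
clock: 12.25
eef_pos: [636.3, 28.0, 46.4]
tcp_rot: [0.819, 1.57, 0.061]
contact_force: [0.5, -0.5, 3.8]
opening: -0.002
```

>>> jog_arm(
  series=[
    [0,0,0,0.1,0,0,0],
    [0,0,0,0.1,0,0,0],
    [0,0,0,0,0,0,0],
  ],
)

```text
clock: 12.55
eef_pos: [636.5, 28.0, 45.8]
tcp_rot: [0.765, 1.57, 0.007]
contact_force: [-3.2, 0.1, 17.5]
opening: -0.004
```

>>> jog_arm(
  series=[
    [0,0,0,-0.2,0,0,0],
    [0,0,0,-0.4,0,0,0],
    [0,0,0,-1,0,0,0],
    [0,0,0,-2,0,0,0],
    [0,0,0,-3,0,0,0],
    [0,0,0,-3,0,0,0],
    [0,0,0,0,0,0,0],
    [0,0,0,0,-2.13,-2.16,0],
    [0,0,0,0,-2.13,-2.16,0],
    [0,0,0,0,-2.13,-2.16,0],
    [0,0,0,0,-2.13,-2.16,0],
    [0,0,0,0,-2.13,-2.16,0],
    [0,0,0,0,-2.13,-2.16,0],
    [0,0,0,0,0,0,0],
    [0,0,0,0,0,0,0],
  ],
)

```text
clock: 14.05
eef_pos: [453.8, 24.2, 140.2]
tcp_rot: [-2.277, 1.571, -3.035]
contact_force: [0.2, -0.5, -0.4]
opening: -0.001
```

```bash
python3 st.py w8;python3 - <<'E'
import cv2
p=cv2.imread('pics/w8.png');cv2.imwrite('pics/w8c.png',cv2.resize(p[100:200,240:380],None,fx=5.5,fy=5.5,interpolation=cv2.INTER_CUBIC))
E
```

```text
t 14.05 p [453.8  24.2 140.2] rad 81.5 ang 153.6 zhead -43.4 F [ 0.2 -0.5 -0.4]
```

View pics/w8.png

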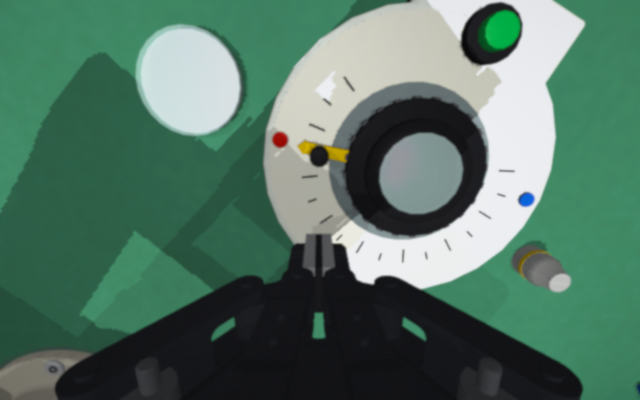

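View pics/w8c.png

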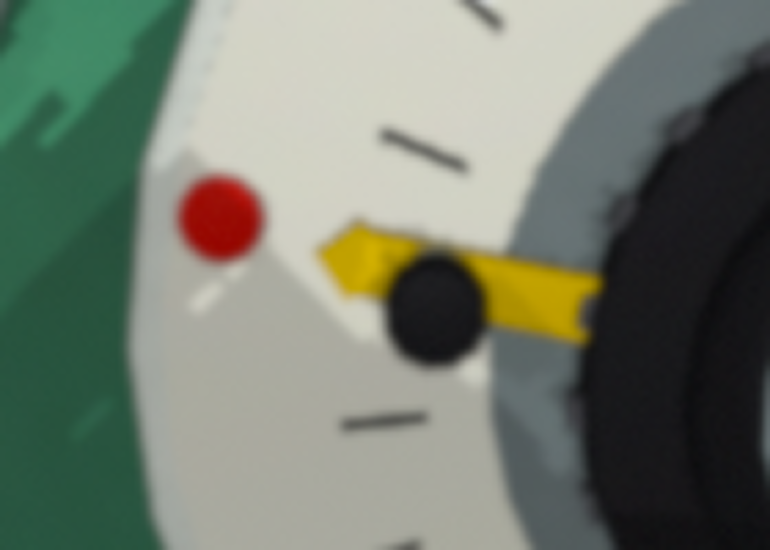

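```bash
python3 m.py w8 490,30,50; python3 -c "
from rig import r
print(r.sign_off())"
```

```text
490,30,50 [629.3  33.3  50. ] [628.2  33.7  52.1] rad 112.1 ang 23.8
the job is handed in; nothing more can be done
None
```

I pushed the iris lever by its post with closed fingers to the red dot, took the fingers off it, then pressed the green button down and let it come up. The job was handed in at about 14 s, with the fingers in the air touching nothing.

- **Lever:** the straightest wrist view, taken after backing off, put the pointer at about 124.6° and the red dot at 124.2°. Two more oblique views disagreed somewhat, showing the pointer 1.5–1.9° off. I trusted the straight view and made no further correction. The lever looked unmoved in the wrist picture after the press.
- **Button:** it bottomed out, with the upward force rising from 3.8 N to 17.5 N. A depth reading of 52 mm afterwards, against about 51 mm before, shows it came back up.
- **Bystanders:** I saw no contact with any of them. The last picture shows only the dish and the objective, both in the same place as before the press. I took no final scene or side picture to check the others.

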